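# Load the engraver tray, clamp the blank and shut the tray

### The arm

A 6-joint arm with a two-finger parallel gripper is mounted at the origin on the work surface. World frame = base frame: x ahead of the robot, y to its left, z up, the work surface at z = 0. Lengths are in m, angles in rad, forces in N, time in s.
With the tool pointing down it reaches from about 0.35 to 0.85 m from the base axis. Payload 8.1 kg.
Tool frame: the origin (TCP) lies midway between the tips of the shut fingers; the grasp point (between the pads) lies 19 mm behind it (manip.tcp_to_grasp is the distance from the TCP to the grasp point, in m); z points along the fingers, y is the line along which they close (so a half turn about z gives the same grasp; the last joint's range is limited). The gripper opens to 93 mm and grips with 3 to 60 N. Pads are 15 mm wide; open, the fingers measure 128 mm over their backs; the gripper's body (75 mm by 188 mm) begins 65 mm behind the grasp point.
Start: joints at [1.228, 0.13, 1.488, -0, 1.523, -0.085], TCP at [0.153, 0.58, 0.219] pointing down, gripper open.
Joint ranges: [-2.96, 2.96], [-0.89, 2.26], [0.02, 2.5], [-1.34, 4.48], [0, 2.73], [-2.66, 2.66]. Speed limits (rad/s): [2.39, 2.39, 2.79, 3.14, 3.14, 3.14].

### API

Orientations are given as a unit quaternion [w, x, y, z].
In Python, from bench import manip, optics gives the robot as it stands.
- The arm moves only by the tool arm_command, never from a script. Its arguments are lists of equal length, an entry for each row: "gripper": the opening, from -1 (shut) to 1 (fully open); "offset": the shift along the tool's x, y, z in mm, a list of three; "twist": the turn about the tool's z in degrees. In form: {"gripper": [gripper, ...], "offset": [[tx, ty, tz], ...], "twist": [twist, ...]}. A call has 1 to 8 rows; each row shifts and turns the commanded pose from where the row before left it, along the tool's axes as they then stand; what a row does not reach is not made up. A row lasts 1/10 s, in which the tool goes at most 50 mm and 8.59 degrees, less where a joint would pass 70% of its speed; a pose out of reach is approached as far as the arm can. A call is refused whole if a number of a shift passes 50 or a number of a turn 8.59, either way. A call with a gripper value outside its range is refused whole. The fingers move at their own pace and stop on an object; "force" is the grip in N (left out, the last holds). Time passes only in rows, so rows that do not move let the fingers close. It gives the time, the measured TCP pose, the force, the opening and the grip force at its end, in the units of the state.
- manip.sense(): the state, without advancing time (a new reading comes with each control period).
- optics.capture(name): name is "side" or "top" or "wrist"; returns a dict with "frame" (480x640x3 uint8, red, green, blue), "fovy" (degrees; the focal length in pixels is half the picture's height over the tangent of half this angle, whatever the lens; pixels are square), "cx", "cy" (the principal point, pixels), "k1" (the pictures are not rectified: a ray, as slopes to the right and down, at radius r is drawn at 1 + k1 r^2 times it, then the intrinsics apply), "world_from_camera" (4x4, takes a point from camera to world coordinates); the wrist camera has in their place "mount" (4x4, takes a point from camera to tool coordinates, whose origin is the TCP and whose axes are the flange's). Camera axes: x right, y down, z forward; pixel columns grow to the right and rows downward; lengths in m; the calibration is good to about 2 mm. A picture is of the moment at which its call begins: read the wrist's pose just before it. There is no depth.
- manip.job_done(): hands the job in; it is judged then, once.
The state is a dict: "time": time; "joint_pos": joint angles; "joint_vel": joint speeds; "joint_efforts": joint torques, N m; "eef_pos": TCP position; "orientation": TCP orientation; "contact_force": force on the tool from outside, world axes, zero at the start; "wrist_torque": the same for the moment, N m; "opening": opening from 0.0 (shut) to 1.0 (fully open); "grasp_force": force on a finger pad.
Only numpy, scipy, OpenCV 4.12 (cv2) and the standard library are available. Lean on these libraries where they do the work, as an engineer would, in place of code of your own. Each camera call takes 0.05 s, during which the arm holds its last target. There are 200 camera calls.

### The job

Pull the engraver's tray out to its stop and lay the long wooden blank flat in the middle of the bed, lengthways (pointing the way the tray slides). Then swing the clamp lever down and press it only until you feel its foot bear on the wood, not so hard as to crush it (the foot is screwed to a different length each time), and push the tray fully home with the blank still clamped. Leave the other pieces of wood, the sanding block, the jar and the screwdriver where they are.

Things in the scene. Friction and masses are not known exactly. Their poses are not given: they have to be found in the camera images.
- tray (a joint): how far the tray is pushed in, m: 0 pulled out to its stop, 0.225 fully home. It slides straight in along +x of bed, out along -x, towards the robot; friction about 2 N.
- engraver: the fixed white desktop machine with a clear top, 280 wide (y), 250 deep (x), 220 high. Origin: on the table under the middle of its front face; +x points into the machine. bed lies at x = +85 mm of it with the tray home, -140 mm with the tray out at its stop.
- tray_grip (a point): grip point in the upright black handle fin on the tongue at the front of the tray: a plate 12 thick (y), 40 long (x), 50 high; the point lies 13 mm under its top, 37 mm above the tongue, 150 mm to -x of bed, 70 mm above the table, 65 mm in front of the engraver's face with the tray home. Axes as bed.
- bed (a point): middle of the upper face of the tray's flat aluminium bed, 33 mm above the table. x points into the engraver (away from the handle), y across, z up. The bed is 167 long (x) by 144 wide (y) inside a rim 8 high (the front panel 16 high). Clamp posts (38 wide) stand behind it at x = 107 to 133 mm; the lever's pivot is at x = +120 mm, 37 mm above the bed (70 above the table).
- clamp (a joint): angle of the clamp lever, rad: 0 level over the bed, pointing at the handle; grows as it swings up, to 1.52. Stops at -0.12. Stiff: stays where left, needs 3 to 6 N at the grip to go down; a light spring presses on once it bears. A round foot under the lever, 80 mm from the pivot, reaches 19 to 29 mm below its axis (not measured): it bears on the blank at about 0 to 0.13 rad.
- clamp_grip (a point): middle of the black grip at the lever's end, 105 mm from the pivot; the grip is 45 long (along the lever) and 18 x 18 in section, so the lever's end is 127 mm from the pivot. Its x axis points along the lever to the pivot, y is the hinge axis.
- blank: the wooden blank to be loaded: the only long flat bare-wood piece, 120 long (x) x 60 wide (y) x 18 thick (z), about 90 g. Soft: 35 N under the clamp's foot crushes it; pressing the lever's grip with about 8 to 12 N is plenty. Origin: centre of its underside.
- tile: bystander: square wooden tile, 90 x 90 x 12 (mm). Origin: centre of its underside. Not to be moved.
- disc: bystander: round wooden disc, diameter 90, 14 thick (mm). Origin: centre of its underside. Not to be moved.
- sander: bystander: sanding block, 100 x 50 x 37 (mm). Origin: centre of its underside. Not to be moved.
- jar: bystander: closed amber jar, diameter 70, 60 high (mm). Origin: centre of its underside. Not to be moved.
- driver: bystander: screwdriver, 180 long, lying (mm). Origin: centre of its underside. Not to be moved.
There are look-alikes about, which are no part of the job. What is shaped like the blank but pink or turquoise is not meant.

How it is judged:
By the outcome, as a careful person would: the job done as asked, in the order asked, and still so for the second after the job is handed in, with the robot touching nothing.
It also fails if it takes over 72 s, if anything falls off the work surface, if the arm or the gripper's body presses on something with over 40 N, if the wrist force passes 120 N, or if a joint passes its speed limit or range.

## Working session

There is one attempt and no reset: what is moved stays moved. The work goes in short steps, Python scripts to look and compute and a tool call to move; the robot and the scene stay as the last step left them, time stands still between calls to the robot, and variables do not carry over. Pictures are saved under pics/ and viewed, at most 12 in all, crops included, and the job is handed in when it is done.

Besides the shell and the picture viewer there is one more tool, called after "Call:" in YAML: its name, and indented under it one key for each argument. arm_command: Moves the arm, as the interface text tells. Its arguments: {"type":"object","properties":{"gripper":{"type":"array"},"offset":{"type":"array"},"twist":{"type":"array"},"force":{"type":"number"}},"required":["gripper","offset","twist"]}

```bash
mkdir -p pics; cat > h.py <<'E'
import sys; sys.path.insert(0,'.')
import numpy as np, cv2
from bench import manip, optics
from scipy.spatial.transform import Rotation as R
def pose():
    s=manip.sense(); q=s["orientation"]; T=np.eye(4)
    T[:3,:3]=R.from_quat([q[1],q[2],q[3],q[0]]).as_matrix(); T[:3,3]=s["eef_pos"]; return T,s
def snap(cam,name):
    T,_=pose(); c=optics.capture(cam)
    W=T@np.array(c["mount"]) if cam=="wrist" else np.array(c["world_from_camera"])
    cv2.imwrite(f"pics/{name}.png",c["frame"][:,:,::-1])
    f=240/np.tan(np.radians(c["fovy"])/2)
    np.savez(f"pics/{name}.npz",W=W,f=f,cx=c["cx"],cy=c["cy"],k1=c["k1"]); 
def ray(name,u,v):
    d=np.load(f"pics/{name}.npz"); x=np.array([(u-d["cx"])/d["f"],(v-d["cy"])/d["f"]]); p=x.copy()
    for _ in range(30): p=x/(1+d["k1"]*(p@p))
    W=d["W"]; r=W[:3,:3]@np.array([p[0],p[1],1]); return W[:3,3],r
def atz(name,u,v,z):
    o,r=ray(name,u,v); return o+r*(z-o[2])/r[2]
def tri(*obs):
    A=np.zeros((3,3));b=np.zeros(3);L=[]
    for n,u,v in obs:
        o,r=ray(n,u,v); r=r/np.linalg.norm(r); P=np.eye(3)-np.outer(r,r); A+=P;b+=P@o;L.append((o,P))
    x=np.linalg.solve(A,b); return x,[np.linalg.norm(P@(x-o)) for o,P in L]
def proj(name,X):
    d=np.load(f"pics/{name}.npz"); p=np.linalg.inv(d["W"])@np.r_[X,1]; p=p[:2]/p[2]; p=p*(1+d["k1"]*(p@p)); return p*d["f"]+[d["cx"],d["cy"]]
E
python3 - <<'E'
from h import *
np.set_printoptions(precision=4,suppress=True)
snap("top","top0");snap("side","side0");snap("wrist","wr0")
for n in ["top0","side0","wr0"]:
    d=np.load(f"pics/{n}.npz");print(d["W"],d["f"],d["k1"])
T,s=pose();print(T,s)
E
```

```text
[[ 0.0106 -0.9973  0.073   0.5056]
 [-0.9999 -0.0106  0.0001  0.0849]
 [ 0.0006 -0.073  -0.9973  1.1926]
 [ 0.      0.      0.      1.    ]] 502.4693611639392 -0.07196263892725929
[[-0.9168 -0.2938  0.2705  0.2939]
 [-0.3989  0.6391 -0.6577  0.7751]
 [ 0.0203 -0.7108 -0.7031  0.8432]
 [ 0.      0.      0.      1.    ]] 526.9109134247967 0.01974557303994121
[[ 0.2548  0.9394  0.2293  0.0895]
 [ 0.967  -0.247  -0.0625  0.5971]
 [-0.002   0.2377 -0.9713  0.3834]
 [ 0.      0.      0.      1.    ]] 353.5660872439105 0.008333222395958113
[[-0.967   0.2549 -0.0005  0.1528]
 [ 0.2549  0.967  -0.0013  0.5798]
 [ 0.0002 -0.0014 -1.      0.2178]
 [ 0.      0.      0.      1.    ]] {'time': 0.15, 'joint_pos': array([ 1.2276,  0.131 ,  1.489 ,  0.    ,  1.523 , -0.0854]), 'joint_vel': array([ 0.0017, -0.0014, -0.0027,  0.0001, -0.0012, -0.0008]), 'joint_efforts': array([  0.0001, -56.0474, -49.2336,   0.0768,   0.0305,  -0.0001]), 'eef_pos': array([0.1528, 0.5798, 0.2178]), 'orientation': array([-0.0002,  0.1285,  0.9917, -0.0007]), 'contact_force': array([0.1623, 0.1769, 0.375 ]), 'wrist_torque': array([-0.0376,  0.0272, -0.0126]), 'grasp_force': 0.0, 'opening': 1.0012512325750218}
```

View pics/top0.png

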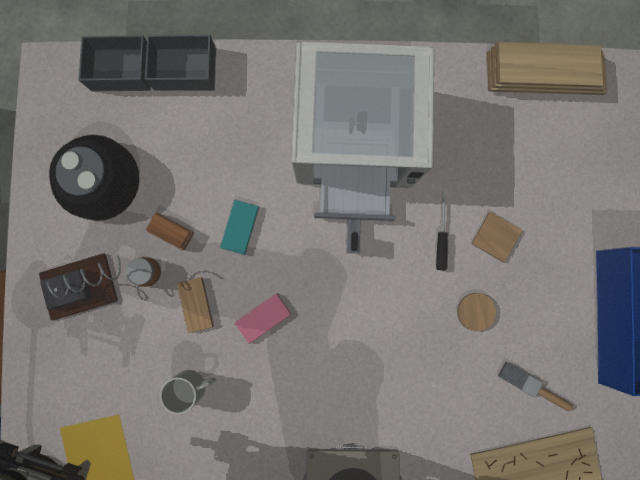

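View pics/side0.png

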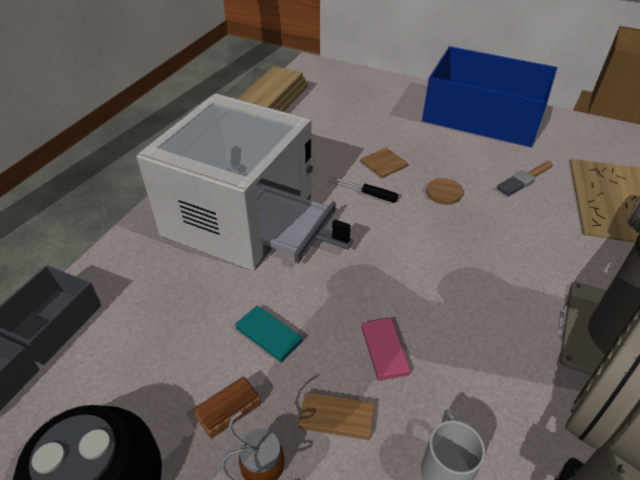

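The top view shows the engraver at (365,105), the half-open tray with its fin at (354,238), and the blank at (196,305), with a thin wire close to the blank. The side view shows the blank at (338,415) and the fin at (341,232). I'll enlarge both areas.

```bash
python3 - <<'E'
import cv2,numpy as np
t=cv2.imread('pics/top0.png');s=cv2.imread('pics/side0.png')
r=lambda a,x,y,w,h:cv2.resize(a[y:y+h,x:x+w],(400,300),interpolation=cv2.INTER_CUBIC)
o=np.vstack([np.hstack([r(t,140,260,100,75),r(t,305,185,100,75)]),np.hstack([r(s,280,370,120,90),r(s,250,190,120,90)])])
cv2.imwrite('pics/crop1.png',o)
E
```

```text
(no output)
```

View pics/crop1.png

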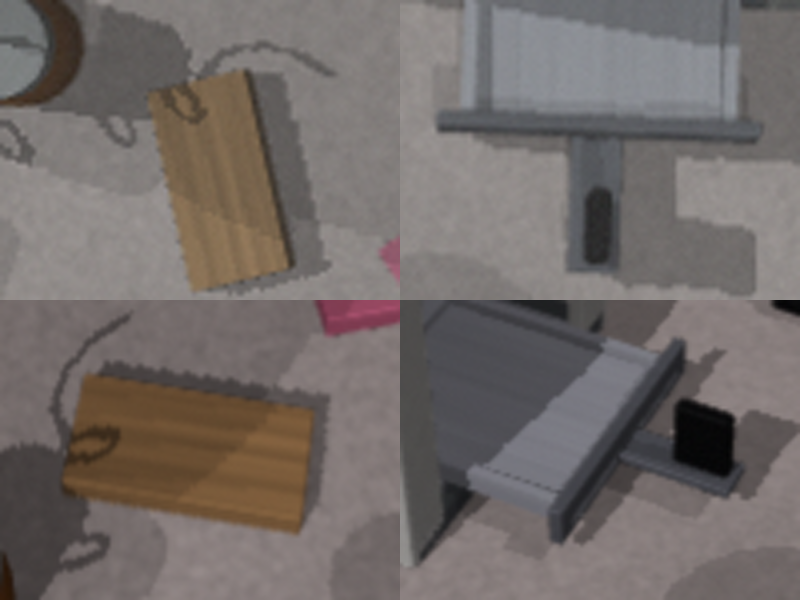

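```bash
python3 - <<'E'
from h import *
np.set_printoptions(precision=4,suppress=True)
print("A",tri(("top0",201.5,277.5),("side0",304.6,391.9)))
print("B",tri(("top0",212.5,326.8),("side0",374.2,402.1)))
P=[atz("top0",u,v,.018) for u,v in [(177.5,283.3),(201.5,277.5),(212.5,326.8),(188,332.5)]]
print(P,np.mean(P,0))
l=((P[0]+P[1])-(P[3]+P[2]))/2;print("yaw",np.degrees(np.arctan2(l[1],l[0])),np.linalg.norm(l))
print("fin far",tri(("top0",354.5,231.5),("side0",334,220)));print("fin near",tri(("top0",354.5,250.5),("side0",350.5,224.2)))
for u,v in [(354.5,231.5),(354.5,250.5)]: print(atz("top0",u,v,.083))
# front panel ends z=.049 in top
a,b=[atz("top0",u,v,.049) for u,v in [(305+38/4,185+121/4),(305+362/4,185+130/4)]];print(a,b,(a+b)/2)
# machine top edge corners z .22
Q=[atz("top0",u,v,.22) for u,v in [(293,163),(430,166),(297,43),(433,47)]];print(Q)
E
```

```text
A (array([0.5054, 0.3593, 0.0164]), [np.float64(0.00032122104131904265), np.float64(0.00032122104131919205)])
B (array([0.3899, 0.3298, 0.0191]), [np.float64(0.0011001690194101278), np.float64(0.001100169019410177)])
[array([0.4907, 0.4152, 0.018 ]), array([0.5051, 0.3588, 0.018 ]), array([0.3908, 0.3303, 0.018 ]), array([0.3767, 0.3875, 0.018 ])] [0.4408 0.3729 0.018 ]
yaw 13.821091458405077 0.11755216959485672
fin far (array([0.6076, 0.0054, 0.0867]), [np.float64(0.002981114717475448), np.float64(0.002981114717475489)])
fin near (array([0.5673, 0.0061, 0.0904]), [np.float64(0.0008800100942215811), np.float64(0.0008800100942215698)])
[0.6108 0.006  0.083 ]
[0.5686 0.0058 0.083 ]
[0.6504 0.0955 0.049 ] [ 0.6473 -0.0904  0.049 ] [0.6489 0.0025 0.049 ]
[array([0.7319, 0.1374, 0.22  ]), array([ 0.7293, -0.1328,  0.22  ]), array([0.9797, 0.1333, 0.22  ]), array([ 0.9758, -0.1425,  0.22  ])]
```

```bash
cat >> h.py <<'E'
def go(x,y,z,yawdeg):
    """yawdeg: heading of tool y axis; prints twist, then offset in the twisted frame (mm)"""
    T,s=pose(); a=np.degrees(np.arctan2(T[1,1],T[0,1])); tw=(a-yawdeg+90)%180-90
    Rn=T[:3,:3]@R.from_euler('z',tw,degrees=True).as_matrix()
    print("twist",round(tw,1),"off",np.round(1000*Rn.T@(np.array([x,y,z])-T[:3,3]),1),"now",np.round(T[:3,3],4),"F",np.round(s["contact_force"],1),"open",round(s["opening"],3),"t",s["time"])
E
python3 -c "
from h import *
go(.59,.0058,.12,89.1)"
```

```text
twist -13.9 off [-446.2 -566.9   98.4] now [0.1528 0.5798 0.2178] F [0.2 0.2 0.4] open 1.001 t 0.15
```

Call:
arm_command:
  gripper: [0, 0]
  offset:
    - [0, 0, 0]
    - [0, 0, 0]
  twist: [-7, -6.9]
  force: 15

```text
time: 0.35
eef_pos: [0.1529, 0.5799, 0.2181]
orientation: [-0.0, 0.005, 1.0, -0.0]
contact_force: [0.1, 0.1, -0.5]
opening: 0.878
grasp_force: 0.0
```

Call:
arm_command:
  gripper: [0, 0, 0, 0, 0, 0, 0, 0]
  offset:
    - [-28, -35, 0]
    - [-28, -35, 0]
    - [-28, -35, 0]
    - [-28, -35, 0]
    - [-28, -35, 0]
    - [-28, -35, 0]
    - [-28, -35, 0]
    - [-28, -35, 0]
  twist: [0, 0, 0, 0, 0, 0, 0, 0]

```text
time: 1.15
eef_pos: [0.3733, 0.2952, 0.2185]
orientation: [0.0, 0.007, 1.0, 0.0]
contact_force: [0.5, 0.1, -0.3]
opening: 0.502
grasp_force: 0.0
```

Call:
arm_command:
  gripper: [0, 0, 0, 0, 0, 0, 0, 0]
  offset:
    - [-28, -35, 0]
    - [-28, -35, 0]
    - [-28, -35, 0]
    - [-28, -35, 0]
    - [-28, -35, 0]
    - [-28, -35, 0]
    - [-14, -35, 0]
    - [0, 0, 0]
  twist: [0, 0, 0, 0, 0, 0, 0, 0]

```text
time: 1.95
eef_pos: [0.5519, 0.0449, 0.218]
orientation: [-0.0, 0.01, 1.0, -0.001]
contact_force: [-0.1, 0.3, 1.0]
opening: 0.5
grasp_force: 0.0
```

```bash
python3 -c "
from h import *
go(.59,.0058,.12,89.1); snap('wrist','w1')"
```

```text
twist -0.2 off [-38.7 -38.3  98. ] now [0.5519 0.0449 0.218 ] F [-0.1  0.3  1. ] open 0.5 t 1.95
```

View pics/w1.png

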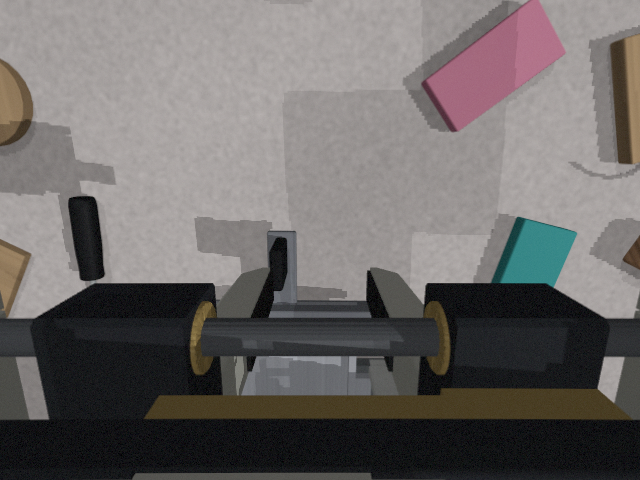

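The wrist view shows the fin at (280,262), ahead and slightly to the left, between the pink and turquoise decoys and the driver. That agrees with the measurement.

Call:
arm_command:
  gripper: [0, 0, 0, 0, 0, 0]
  offset:
    - [-20, -20, 0]
    - [-19, -18, 0]
    - [0, 0, 40]
    - [0, 0, 40]
    - [0, 0, 40]
    - [0, 0, 47]
  twist: [0, 0, 0, 0, 0, 0]

```text
time: 2.6
eef_pos: [0.5897, 0.012, 0.0513]
orientation: [0.001, 0.007, 1.0, 0.0]
contact_force: [1.3, -0.8, -0.0]
opening: 0.498
grasp_force: 0.0
```

Call:
arm_command:
  gripper: [-1, -1, -1, -1, -1, -1]
  offset:
    - [0, 0, 0]
    - [0, 0, 0]
    - [0, 0, 0]
    - [0, 0, 0]
    - [0, 0, 0]
    - [0, 0, 0]
  twist: [0, 0, 0, 0, 0, 0]

```text
time: 3.2
eef_pos: [0.5915, 0.0041, 0.0551]
orientation: [0.002, 0.008, 1.0, -0.005]
contact_force: [-0.4, -26.9, -1.6]
opening: 0.132
grasp_force: 15.0
```

Call:
arm_command:
  gripper: [-1, -1, -1]
  offset:
    - [0, -3, 0]
    - [0, 0, 0]
    - [0, 0, 0]
  twist: [0, 0, 0]

```text
time: 3.5
eef_pos: [0.5915, 0.0041, 0.0551]
orientation: [0.002, 0.008, 1.0, -0.002]
contact_force: [0.7, -14.5, -2.1]
opening: 0.132
grasp_force: 15.0
```

Call:
arm_command:
  gripper: [-1, -1, -1, -1, -1, -1, -1, -1]
  offset:
    - [0, -3, 0]
    - [20, 0, 0]
    - [20, 0, 0]
    - [20, 0, 0]
    - [20, 0, 0]
    - [20, 0, 0]
    - [20, 0, 0]
    - [20, 0, 0]
  twist: [0, 0, 0, 0, 0, 0, 0, 0]

```text
time: 4.3
eef_pos: [0.452, 0.0077, 0.0552]
orientation: [0.004, 0.008, 1.0, 0.001]
contact_force: [3.3, 6.9, 8.0]
opening: 0.126
grasp_force: 15.0
```

Call:
arm_command:
  gripper: [-1, -1, -1, -1, -1]
  offset:
    - [5, 0, 0]
    - [3, 0, 0]
    - [3, 0, 0]
    - [0, 0, 0]
    - [0, 0, 0]
  twist: [0, 0, 0, 0, 0]

```text
time: 4.8
eef_pos: [0.4407, 0.008, 0.055]
orientation: [0.003, 0.007, 1.0, 0.001]
contact_force: [-2.2, 6.6, 5.8]
opening: 0.125
grasp_force: 15.0
```

Call:
arm_command:
  gripper: [-1, -1, -1, -1]
  offset:
    - [4, 2, 0]
    - [3, 0, 0]
    - [0, 0, 0]
    - [0, 0, 0]
  twist: [0, 0, 0, 0]

```text
time: 5.2
eef_pos: [0.4369, 0.0082, 0.0556]
orientation: [0.006, 0.008, 1.0, -0.001]
contact_force: [14.4, -2.7, -6.1]
opening: 0.132
grasp_force: 15.0
```

Call:
arm_command:
  gripper: [-1, 0.6, 0.6, 0.6, 0.6, 0.6, 0.6, 0.6]
  offset:
    - [-3, 0, 0]
    - [0, 0, 0]
    - [0, 0, 0]
    - [0, 0, 0]
    - [0, 0, -40]
    - [0, 0, -40]
    - [0, 0, -40]
    - [0, 0, -40]
  twist: [0, 0, 0, 0, 0, 0, 0, 0]

```text
time: 6.0
eef_pos: [0.4338, 0.009, 0.2132]
orientation: [-0.0, 0.008, 1.0, 0.0]
contact_force: [1.1, -0.1, 0.1]
opening: 0.685
grasp_force: 0.0
```

```bash
python3 -c "
from h import *
go(.441,.373,.12,103.8)
snap('top','top1');snap('side','side1')
t=cv2.imread('pics/top1.png');s=cv2.imread('pics/side1.png')
r=lambda a,x,y,w,h,W,H:cv2.resize(a[y:y+h,x:x+w],(W,H),interpolation=cv2.INTER_CUBIC)
cv2.imwrite('pics/crop2.png',np.hstack([r(t,300,130,130,195,400,600),r(s,210,140,200,300,400,600)]))
"
```

```text
twist -14.7 off [-93.8 351.7  93.3] now [0.4338 0.009  0.2132] F [ 1.1 -0.1  0.1] open 0.685 t 6.0
```

View pics/crop2.png

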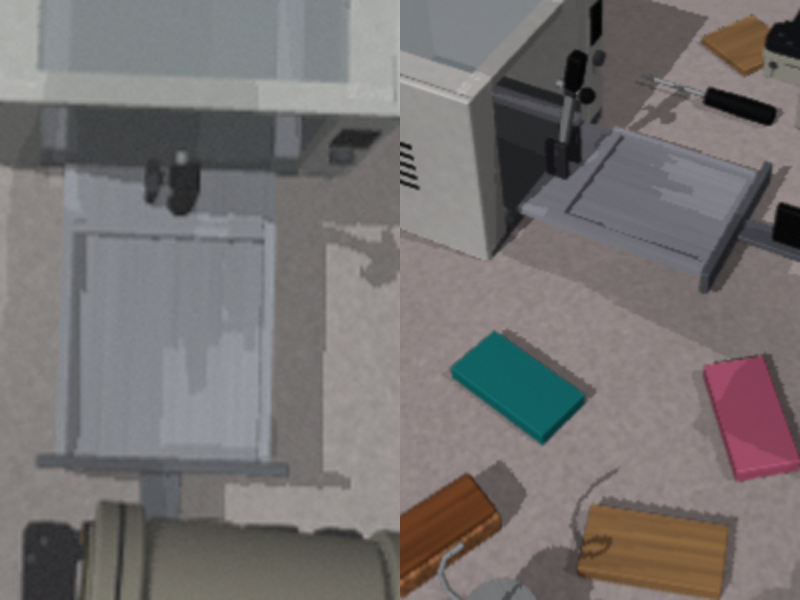

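The tray is at its stop. In the crop the bed's inner corners are at (83,235), (265,240), (80,458) and (265,462). The lever stands nearly upright, with its grip at (185,190) in the top view and (575,70) in the side view.

```bash
python3 - <<'E'
from h import *
np.set_printoptions(precision=4,suppress=True)
k=130/400
Q=[atz("top1",300+u*k,130+v*k,.041) for u,v in [(83,238),(265,242),(80,458),(265,463)]];print(np.array(Q),np.mean(Q,0))
Q=[atz("top1",300+u*k,130+v*k,.049) for u,v in [(38,462),(288,471)]];print(np.array(Q))
print("grip",tri(("top1",300+184*k,130+188*k),("side1",297.5,175)))
for th in (1.52,1.3,1.1,.9):
    g=np.array([.707-.105*np.cos(th),.0025,.07+.105*np.sin(th)]);print(th,(proj("top1",g)-[300,130])/k,(proj("side1",g)-[210,140])*2)
E
```

```text
[[ 0.6701  0.067   0.041 ]
 [ 0.6686 -0.0699  0.041 ]
 [ 0.5053  0.0676  0.041 ]
 [ 0.503  -0.0701  0.041 ]] [ 0.5868 -0.0013  0.041 ]
[[ 0.5021  0.0987  0.049 ]
 [ 0.4972 -0.086   0.049 ]]
grip (array([0.6868, 0.0032, 0.1784]), [np.float64(0.002279937716882414), np.float64(0.002279937716882703)])
1.52 [183.4783 163.7463] [164.6368  69.0009]
1.3 [182.9118 198.4218] [184.5923  77.619 ]
1.1 [181.8863 229.0892] [201.8558  88.4601]
0.9 [180.4373 257.3373] [217.4191 101.6255]
```

Call:
arm_command:
  gripper: [1, 1, 1, 1, 1, 1, 1, 1]
  offset:
    - [0, 0, 0]
    - [0, 0, 0]
    - [-12, 44, 0]
    - [-12, 44, 0]
    - [-12, 44, 0]
    - [-12, 44, 0]
    - [-12, 44, 0]
    - [-12, 44, 0]
  twist: [-7.4, -7.3, 0, 0, 0, 0, 0, 0]

```text
time: 6.9
eef_pos: [0.4403, 0.2843, 0.2109]
orientation: [-0.0, -0.121, 0.993, -0.0]
contact_force: [0.9, -0.3, -0.1]
opening: 0.997
grasp_force: 0.0
```

Call:
arm_command:
  gripper: [1, 1, 1, 1, 1]
  offset:
    - [-12, 44, 0]
    - [-10, 44, 0]
    - [0, 0, 40]
    - [0, 0, 0]
    - [0, 0, 0]
  twist: [0, 0, 0, 0, 0]

```text
time: 7.4
eef_pos: [0.4402, 0.372, 0.1702]
orientation: [-0.002, -0.12, 0.993, -0.001]
contact_force: [-0.3, 0.5, 0.8]
opening: 1.003
grasp_force: 0.0
```

```bash
python3 -c "
from h import *
go(.441,.373,.005,103.8); snap('wrist','w2')"
```

```text
twist 0.0 off [ -1.7   1.1 165.2] now [0.4402 0.372  0.1702] F [-0.3  0.5  0.8] open 1.003 t 7.4
```

View pics/w2.png

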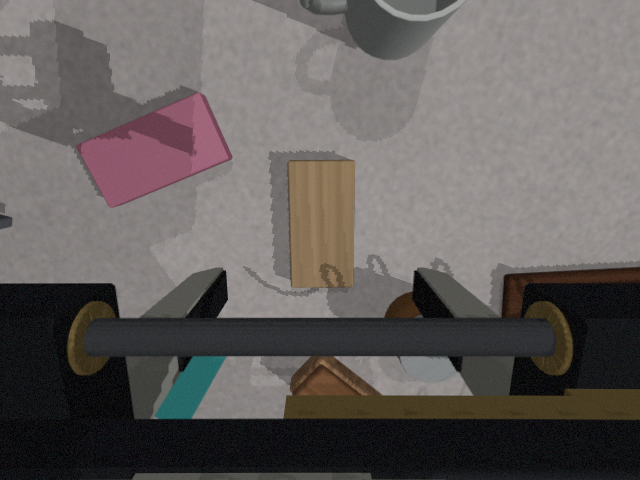

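```bash
python3 - <<'E'
from h import *
np.set_printoptions(precision=4,suppress=True)
Q=np.array([atz("w2",*p,.018) for p in [(289,160),(354.5,160),(353,288),(291,288)]]);print(Q,Q.mean(0))
l=(Q[3]+Q[2]-Q[0]-Q[1])/2;print(np.degrees(np.arctan2(l[1],l[0])),np.linalg.norm(l))
print("jar",atz("top0",147,271,.06))
T,_=pose(); J=atz("top0",147,271,.06); print("jar in tool",T[:3,:3].T@(J-T[:3,3]))
print(tri(("w2",289,160),("top0",212.5,326.8)),tri(("w2",353,288),("top0",177.5,283.3)))
E
```

```text
[[0.3908 0.3322 0.018 ]
 [0.377  0.3881 0.018 ]
 [0.4931 0.4181 0.018 ]
 [0.5074 0.3604 0.018 ]] [0.4421 0.3747 0.018 ]
14.042779109380364 0.11998163117321359
jar [0.5181 0.4743 0.06  ]
jar in tool [-0.0991  0.0808  0.1117]
(array([0.3907, 0.3316, 0.0126]), [np.float64(0.0003993760283906944), np.float64(0.00039937602839060606)]) (array([0.4911, 0.4157, 0.022 ]), [np.float64(0.0016476675972091925), np.float64(0.0016476675972089477)])
```

The blank is squarely between the open fingers, with corners at (289,160) to (353,288), and the jar at (420,340) is clear.

Call:
arm_command:
  gripper: [1, 1, 1, 1, 1, 1]
  offset:
    - [-2, 1.6, 0]
    - [0, 0, 45]
    - [0, 0, 45]
    - [0, 0, 45]
    - [0, 0, 30]
    - [0, 0, 0]
  twist: [0, 0, 0, 0, 0, 0]

```text
time: 8.05
eef_pos: [0.441, 0.3728, 0.0033]
orientation: [-0.003, -0.12, 0.993, -0.001]
contact_force: [-1.1, -0.8, 0.0]
opening: 0.999
grasp_force: 0.0
```

Call:
arm_command:
  gripper: [-1, -1, -1, -1, -1, -1]
  offset:
    - [0, 0, 0]
    - [0, 0, 0]
    - [0, 0, 0]
    - [0, 0, 0]
    - [0, 0, 0]
    - [0, 0, 0]
  twist: [0, 0, 0, 0, 0, 0]
  force: 20

```text
time: 8.65
eef_pos: [0.4438, 0.3757, 0.008]
orientation: [0.001, -0.12, 0.993, 0.0]
contact_force: [-1.0, -0.7, 7.2]
opening: 0.641
grasp_force: 20.0
```

Call:
arm_command:
  gripper: [-1, -1, -1, -1, -1, -1]
  offset:
    - [0, 0, -20]
    - [0, 0, -40]
    - [0, 0, -45]
    - [0, 0, -45]
    - [0, 0, 0]
    - [0, 0, 0]
  twist: [0, 0, 0, 0, 7.5, 7.6]

```text
time: 9.25
eef_pos: [0.4441, 0.376, 0.1593]
orientation: [0.002, 0.014, 1.0, 0.001]
contact_force: [-0.9, -0.6, -2.3]
opening: 0.644
grasp_force: 20.0
```

```bash
python3 -c "
from h import *
go(.587,.0035,.16,88.6)"
```

```text
twist -0.2 off [-152.  -368.9   -1.1] now [0.4441 0.376  0.1593] F [-0.9 -0.6 -2.3] open 0.644 t 9.25
```

Call:
arm_command:
  gripper: [-1, -1, -1, -1, -1, -1, -1, -1]
  offset:
    - [-15, -37, 0]
    - [-15, -37, 0]
    - [-15, -37, 0]
    - [-15, -37, 0]
    - [-15, -37, 0]
    - [-15, -37, 0]
    - [-15, -37, 0]
    - [-15, -37, 0]
  twist: [0, 0, 0, 0, 0, 0, 0, 0]

```text
time: 10.05
eef_pos: [0.5565, 0.075, 0.1566]
orientation: [-0.0, 0.011, 1.0, 0.0]
contact_force: [1.5, -0.1, -0.3]
opening: 0.64
grasp_force: 20.0
```

Call:
arm_command:
  gripper: [-1, -1, -1, -1, -1]
  offset:
    - [-15, -37, 0]
    - [-15, -36, 0]
    - [-4, 0, 30]
    - [0, 0, 30]
    - [0, 0, 0]
  twist: [0, 0, 0, 0, 0]

```text
time: 10.55
eef_pos: [0.5849, 0.0027, 0.0914]
orientation: [-0.005, 0.011, 1.0, 0.0]
contact_force: [0.1, 0.9, -3.0]
opening: 0.646
grasp_force: 20.0
```

```bash
python3 -c "
from h import *
go(.589,.0035,.043,88.6)
snap('top','top2');snap('side','side2')
t=cv2.imread('pics/top2.png');s=cv2.imread('pics/side2.png')
r=lambda a,x,y,w,h,W,H:cv2.resize(a[y:y+h,x:x+w],(W,H),interpolation=cv2.INTER_CUBIC)
cv2.imwrite('pics/crop3.png',np.hstack([r(t,300,130,130,195,400,600),r(s,210,140,200,300,400,600)]))
"
```

```text
twist 0.1 off [-4.5  0.9 48.4] now [0.5849 0.0027 0.0914] F [ 0.1  0.9 -3. ] open 0.646 t 10.55
```

View pics/crop3.png

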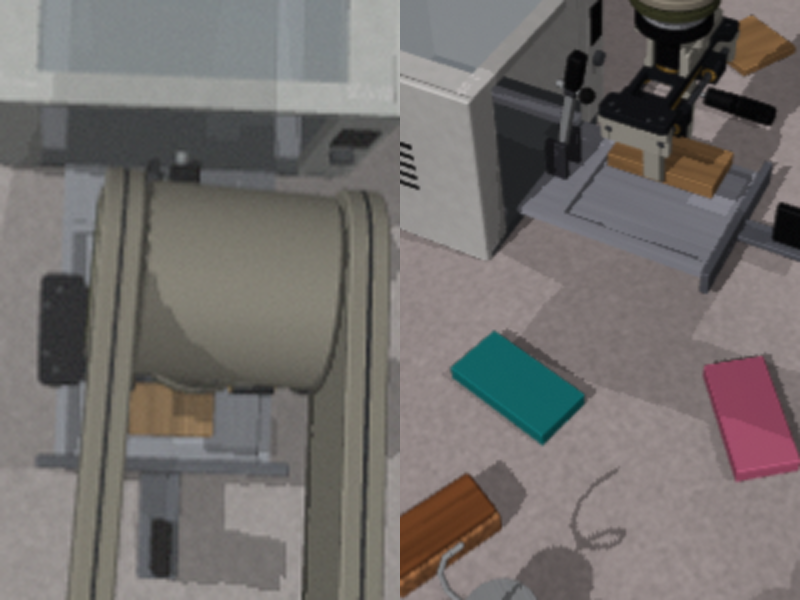

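The blank hangs level over the bed, its front edge at about (130–213,435) in the crop and the bare fin at (160,550). The lever, at (575,70), is clear of the gripper.

```bash
python3 - <<'E'
from h import *
np.set_printoptions(precision=4,suppress=True)
k=130/400
print("front corner R",atz("top2",300+213*k,130+436*k,.101))
print("fin",atz("top2",300+161*k,130+519*k,.083),atz("top2",300+161*k,130+576*k,.083))
print("side R corner",(tri(("top2",300+213*k,130+436*k),("side2",210+332/2,140+148/2))))
E
```

```text
front corner R [ 0.5218 -0.0252  0.101 ]
fin [0.4624 0.01   0.083 ] [0.4219 0.0097 0.083 ]
side R corner (array([ 0.5218, -0.024 ,  0.1116]), [np.float64(0.0002299771878235182), np.float64(0.00022997718782356963)])
```

Call:
arm_command:
  gripper: [-1, -1, -1, -1, -1]
  offset:
    - [-5, 0.5, 0]
    - [0, 0, 20]
    - [0, 0, 20]
    - [0, 0, 7]
    - [0, 0, 0]
  twist: [0, 0, 0, 0, 0]

```text
time: 11.15
eef_pos: [0.5938, 0.0035, 0.0498]
orientation: [-0.0, 0.011, 1.0, 0.0]
contact_force: [-0.3, 0.2, -1.0]
opening: 0.643
grasp_force: 20.0
```

Call:
arm_command:
  gripper: [-1, -1]
  offset:
    - [0, 0, 3]
    - [0, 0, 0]
  twist: [0, 0]

```text
time: 11.35
eef_pos: [0.5947, 0.0032, 0.0478]
orientation: [0.001, 0.011, 1.0, -0.0]
contact_force: [-0.2, 0.1, -0.9]
opening: 0.643
grasp_force: 20.0
```

Call:
arm_command:
  gripper: [-1, -1, -1]
  offset:
    - [4, 0, 0]
    - [0, 0, 4]
    - [0, 0, 0]
  twist: [0, 0, 0]

```text
time: 11.65
eef_pos: [0.5894, 0.0033, 0.0423]
orientation: [-0.0, 0.011, 1.0, 0.0]
contact_force: [0.8, 0.5, -1.9]
opening: 0.638
grasp_force: 20.0
```

Call:
arm_command:
  gripper: [-1, -1]
  offset:
    - [0, 0, 3]
    - [0, 0, 0]
  twist: [0, 0]

```text
time: 11.85
eef_pos: [0.591, 0.0032, 0.0408]
orientation: [0.001, 0.011, 1.0, -0.0]
contact_force: [0.4, 0.7, 3.6]
opening: 0.641
grasp_force: 20.0
```

Call:
arm_command:
  gripper: [0.7, 0.7, 0.7, 0.7, 0.7, 0.7, 0.7]
  offset:
    - [0, 0, 0]
    - [0, 0, 0]
    - [0, 0, -20]
    - [0, 0, -40]
    - [0, 0, -40]
    - [0, 0, -40]
    - [0, 0, -20]
  twist: [0, 0, 0, 0, 0, 0, 0]

```text
time: 12.55
eef_pos: [0.5913, 0.0032, 0.204]
orientation: [0.003, 0.011, 1.0, -0.0]
contact_force: [-0.4, 0.8, 0.3]
opening: 0.849
grasp_force: 0.0
```

Call:
arm_command:
  gripper: [0, 0, 0, 0, 0, 0]
  offset:
    - [35, 0, -10]
    - [40, 0, -10]
    - [40, 0, 0]
    - [40, 0, 0]
    - [20, 0, 0]
    - [0, 0, 0]
  twist: [0, 0, 0, 0, 0, 0]

```text
time: 13.15
eef_pos: [0.4133, 0.0073, 0.2197]
orientation: [0.0, 0.011, 1.0, -0.0]
contact_force: [0.2, 1.0, -0.1]
opening: 0.501
grasp_force: 0.0
```

```bash
python3 -c "
from h import *
go(.684,.003,.155,88.6)
snap('top','top3');snap('side','side3')
t=cv2.imread('pics/top3.png');s=cv2.imread('pics/side3.png')
r=lambda a,x,y,w,h,W,H:cv2.resize(a[y:y+h,x:x+w],(W,H),interpolation=cv2.INTER_CUBIC)
cv2.imwrite('pics/crop4.png',np.hstack([r(t,315,170,80,120,400,600),r(s,270,140,100,150,400,600)]))
"
```

```text
twist 0.1 off [-270.7    2.3   64.8] now [0.4133 0.0073 0.2197] F [ 0.2  1.  -0.1] open 0.501 t 13.15
```

View pics/crop4.png

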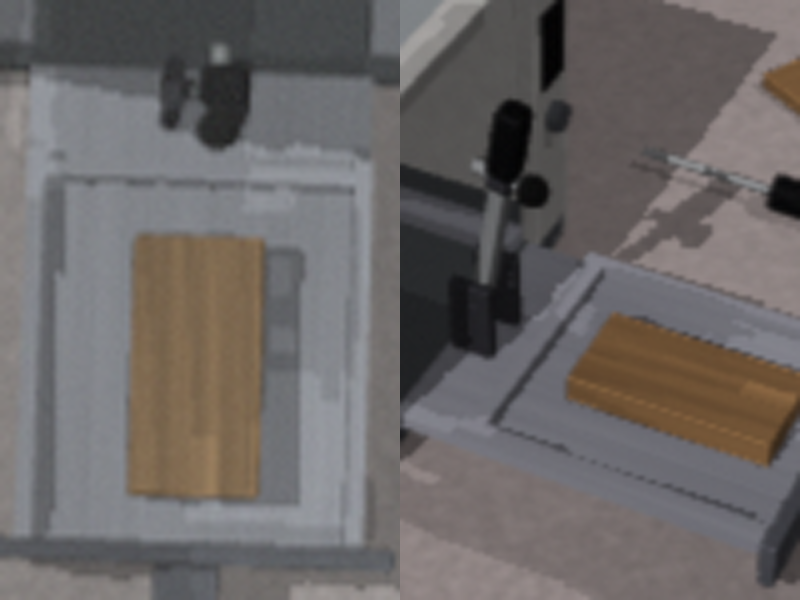

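The blank lies in the middle of the bed, from (130,235) to (262,496) in the crop, centred to within 1–2 mm and parallel to the rims. The lever's grip is at (222,110) in the top view and (508,150) in the side view. Next I grip the lever lightly and swing it.

Call:
arm_command:
  gripper: [0, 0, 0, 0, 0, 0, 0, 0]
  offset:
    - [-40, 0.5, 0]
    - [-45, 0.5, 0]
    - [-45, 0.5, 0]
    - [-45, 0.5, 0]
    - [-45, 0.5, 0]
    - [-35, 0, 0]
    - [-19, 0, 0]
    - [0, 0, 0]
  twist: [0, 0, 0, 0, 0, 0, 0, 0]

```text
time: 14.05
eef_pos: [0.691, 0.0034, 0.2167]
orientation: [-0.001, 0.011, 1.0, 0.0]
contact_force: [-0.7, 1.3, -1.2]
opening: 0.502
grasp_force: 0.0
```

Call:
arm_command:
  gripper: [0, 0, 0, 0]
  offset:
    - [0, 0, 20]
    - [0, 0, 20]
    - [0, 0, 17]
    - [0, 0, 0]
  twist: [0, 0, 0, 0]

```text
time: 14.45
eef_pos: [0.6866, 0.0038, 0.1584]
orientation: [-0.003, 0.011, 1.0, 0.0]
contact_force: [-0.5, 0.2, 0.3]
opening: 0.499
grasp_force: 0.0
```

```bash
python3 -c "
from h import *
go(.687,.003,.161,88.6); snap('side','side4')
s=cv2.imread('pics/side4.png')
cv2.imwrite('pics/crop5.png',cv2.resize(s[110:230,230:390],(800,600),interpolation=cv2.INTER_CUBIC))
"
```

```text
twist 0.1 off [-0.4 -0.8 -2.6] now [0.6866 0.0038 0.1584] F [-0.5  0.2  0.3] open 0.499 t 14.45
```

View pics/crop5.png

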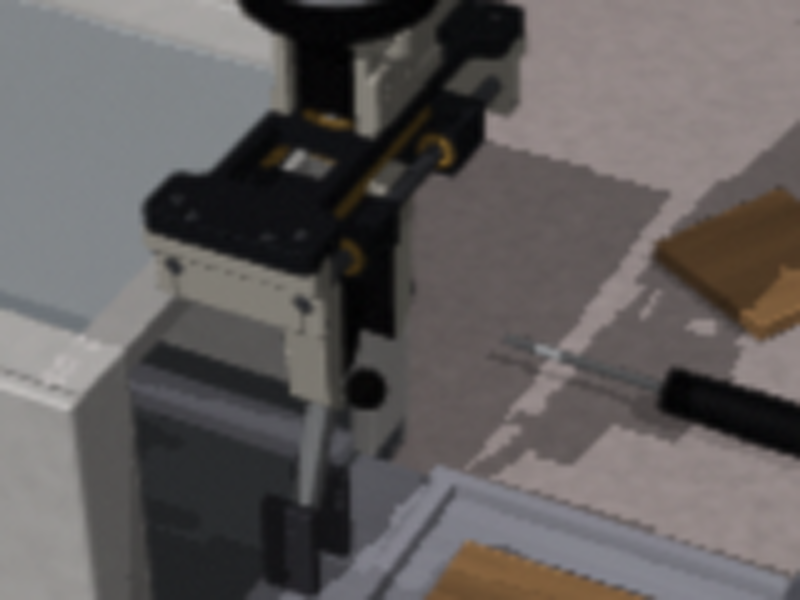

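The fingers straddle the lever: one finger is in front at (315,370), with the lever stem below it at (315,440) and the foot at (365,390).

Call:
arm_command:
  gripper: [-1, -1, -1, -1, -1]
  offset:
    - [0, 0, 0]
    - [0, 0, 0]
    - [0, 0, 0]
    - [0, 0, 0]
    - [0, 0, 0]
  twist: [0, 0, 0, 0, 0]
  force: 12

```text
time: 15.0
eef_pos: [0.6894, 0.0015, 0.1638]
orientation: [0.001, 0.012, 1.0, -0.001]
contact_force: [-0.5, -7.7, 2.0]
opening: 0.193
grasp_force: 12.0
```

```bash
python3 -c "
from h import *
go(.687,.003,.161,88.6)
T,_=pose(); g=T[:3,3]+[0,0,.019]; p=np.array([.708,.07]); d=g[[0,2]]-p; r=np.hypot(*d); th=np.arctan2(d[1],-d[0]); print(r,th)
t=np.linspace(th,.35,12); P=np.c_[-r*np.cos(t),r*np.sin(t)]; print(np.round(-1000*np.diff(P,axis=0),1))
"
```

```text
twist 0.1 off [2.4 1.5 2.8] now [0.6894 0.0015 0.1638] F [-0.5 -7.7  2. ] open 0.193 t 15.0
0.11435389407613304 1.407037294677585
[[10.7  2.3]
 [10.5  3.3]
 [10.1  4.3]
 [ 9.6  5.3]
 [ 9.1  6.2]
 [ 8.5  7. ]
 [ 7.7  7.8]
 [ 7.   8.5]
 [ 6.1  9.1]
 [ 5.2  9.7]
 [ 4.3 10.1]]
```

Call:
arm_command:
  gripper: [-1, -1, -1, -1, -1, -1, -1]
  offset:
    - [0, -2, 0]
    - [10.7, 0, 2.3]
    - [10.5, 0, 3.3]
    - [10.1, 0, 4.3]
    - [9.6, 0, 5.3]
    - [9.1, 0, 6.2]
    - [0, 0, 0]
  twist: [0, 0, 0, 0, 0, 0, 0]

```text
time: 15.7
eef_pos: [0.6384, 0.0027, 0.142]
orientation: [0.0, 0.011, 1.0, -0.0]
contact_force: [-2.6, -1.3, 1.5]
opening: 0.194
grasp_force: 12.0
```

Call:
arm_command:
  gripper: [-1, -1, -1, -1, -1, -1]
  offset:
    - [8.5, 0, 7]
    - [7.7, 0, 7.8]
    - [7, 0, 8.5]
    - [6.1, 0, 9.1]
    - [5.2, 0, 9.7]
    - [0, 0, 0]
  twist: [0, 0, 0, 0, 0, 0]

```text
time: 16.3
eef_pos: [0.6035, 0.0036, 0.0984]
orientation: [-0.001, 0.011, 1.0, 0.0]
contact_force: [0.8, 0.6, -5.8]
opening: 0.193
grasp_force: 12.0
```

Call:
arm_command:
  gripper: [-0.3, -0.3, -0.3, -0.3, -0.3, -1, -1, -1]
  offset:
    - [0, 0, 0]
    - [0, 0, 0]
    - [0, 0, -25]
    - [0, 0, -25]
    - [0, 0, 0]
    - [0, 0, 0]
    - [0, 0, 0]
    - [0, 0, 0]
  twist: [0, 0, 0, 0, 0, 0, 0, 0]

```text
time: 17.1
eef_pos: [0.6035, 0.0035, 0.1477]
orientation: [-0.001, 0.011, 1.0, 0.0]
contact_force: [-0.1, 0.0, -1.0]
opening: 0.14
grasp_force: 0.0
```

Call:
arm_command:
  gripper: [-1, -1, -1]
  offset:
    - [0, 0, 10]
    - [0, 0, 0]
    - [0, 0, 0]
  twist: [0, 0, 0]

```text
time: 17.4
eef_pos: [0.6037, 0.0035, 0.138]
orientation: [-0.001, 0.011, 1.0, 0.0]
contact_force: [-0.4, -0.5, -0.4]
opening: 0.002
grasp_force: 0.0
```

```bash
python3 -c "
from h import *
for _ in range(3): go(.604,.003,.1,88.6)"
```

```text
twist 0.1 off [-0.4 -0.5 38. ] now [0.6037 0.0035 0.138 ] F [-0.4 -0.5 -0.4] open 0.002 t 17.4
twist 0.1 off [-0.4 -0.5 38. ] now [0.6037 0.0035 0.138 ] F [-0.4 -0.5 -0.4] open 0.002 t 17.4
twist 0.1 off [-0.4 -0.5 38. ] now [0.6037 0.0035 0.138 ] F [-0.4 -0.5 -0.4] open 0.002 t 17.4
```

Call:
arm_command:
  gripper: [-1, -1, -1, -1, -1, -1]
  offset:
    - [0, 0, 8]
    - [0, 0, 8]
    - [0, 0, 8]
    - [0, 0, 8]
    - [0, 0, 4]
    - [0, 0, 0]
  twist: [0, 0, 0, 0, 0, 0]

```text
time: 18.0
eef_pos: [0.6037, 0.0035, 0.1019]
orientation: [-0.001, 0.011, 1.0, 0.0]
contact_force: [0.1, -0.4, -0.2]
opening: 0.005
grasp_force: 0.0
```

Call:
arm_command:
  gripper: [-1, -1, -1]
  offset:
    - [0, 0, 2]
    - [0, 0, 2]
    - [0, 0, 0]
  twist: [0, 0, 0]

```text
time: 18.3
eef_pos: [0.6044, 0.0035, 0.0992]
orientation: [0.0, 0.011, 1.0, 0.0]
contact_force: [-0.6, -0.4, 2.1]
opening: 0.002
grasp_force: 0.7
```

Call:
arm_command:
  gripper: [-1, -1, -1]
  offset:
    - [0, 0, 1]
    - [0, 0, 1]
    - [0, 0, 0]
  twist: [0, 0, 0]

```text
time: 18.6
eef_pos: [0.6043, 0.0035, 0.0971]
orientation: [0.0, 0.011, 1.0, 0.0]
contact_force: [-1.4, 0.4, 2.5]
opening: 0.005
grasp_force: 1.5
```

Call:
arm_command:
  gripper: [-1, -1, -1]
  offset:
    - [0, 0, 1]
    - [0, 0, 1]
    - [0, 0, 0]
  twist: [0, 0, 0]

```text
time: 18.9
eef_pos: [0.6042, 0.0035, 0.095]
orientation: [-0.0, 0.011, 1.0, 0.0]
contact_force: [-1.1, 0.6, 3.0]
opening: 0.006
grasp_force: 1.3
```

Moving freely at about 3 N, so the foot isn't bearing yet.

Call:
arm_command:
  gripper: [-1, -1, -1]
  offset:
    - [0, 0, 1]
    - [0, 0, 1]
    - [0, 0, 0]
  twist: [0, 0, 0]

```text
time: 19.2
eef_pos: [0.6042, 0.0035, 0.0929]
orientation: [-0.0, 0.011, 1.0, 0.0]
contact_force: [-1.5, -0.2, 1.9]
opening: 0.005
grasp_force: 1.2
```

Call:
arm_command:
  gripper: [-1, -1]
  offset:
    - [0, 0, 1]
    - [0, 0, 0]
  twist: [0, 0]

```text
time: 19.4
eef_pos: [0.6042, 0.0035, 0.092]
orientation: [-0.0, 0.011, 1.0, -0.0]
contact_force: [-0.8, -0.1, 2.6]
opening: 0.01
grasp_force: 1.3
```

Call:
arm_command:
  gripper: [-1, -1, -1]
  offset:
    - [0, 0, 1]
    - [0, 0, 1]
    - [0, 0, 0]
  twist: [0, 0, 0]

```text
time: 19.7
eef_pos: [0.6046, 0.0035, 0.0904]
orientation: [0.0, 0.011, 1.0, -0.0]
contact_force: [-1.7, 0.6, 4.7]
opening: 0.006
grasp_force: 2.3
```

Call:
arm_command:
  gripper: [-1, -1, -1]
  offset:
    - [0, 0, 1]
    - [0, 0, 0]
    - [0, 0, 0]
  twist: [0, 0, 0]

```text
time: 20.0
eef_pos: [0.6052, 0.0035, 0.0901]
orientation: [0.001, 0.011, 1.0, -0.0]
contact_force: [-1.8, 0.6, 8.2]
opening: 0.004
grasp_force: 3.8
```

The foot bears: the position stalls and the force climbs. One small step more.

Call:
arm_command:
  gripper: [-1, -1, -1]
  offset:
    - [0, 0, 0.6]
    - [0, 0, 0]
    - [0, 0, 0]
  twist: [0, 0, 0]

```text
time: 20.3
eef_pos: [0.6055, 0.0034, 0.09]
orientation: [0.001, 0.011, 1.0, -0.0]
contact_force: [-1.4, 0.7, 9.5]
opening: 0.011
grasp_force: 4.8
```

Lift off, move to the fin, and check that the lever has stayed down.

Call:
arm_command:
  gripper: [-1, -1, -1, -1, 0, 0, 0, 0]
  offset:
    - [0, 0, -10]
    - [0, 0, -40]
    - [0, 0, -40]
    - [30, 0, -10]
    - [40, 0, 0]
    - [40, 0, 0]
    - [40, 0, 0]
    - [17, 0, 0]
  twist: [0, 0, 0, 0, 0, 0, 0, 0]

```text
time: 21.1
eef_pos: [0.4347, 0.0073, 0.1881]
orientation: [-0.001, 0.011, 1.0, -0.0]
contact_force: [0.7, -1.0, 0.9]
opening: 0.298
grasp_force: 0.0
```

```bash
python3 -c "
from h import *
go(.437,.0082,.053,88.6)
snap('top','top6');snap('side','side6')
t=cv2.imread('pics/top6.png');s=cv2.imread('pics/side6.png')
r=lambda a,x,y,w,h,W,H:cv2.resize(a[y:y+h,x:x+w],(W,H),interpolation=cv2.INTER_CUBIC)
cv2.imwrite('pics/crop6.png',np.hstack([r(t,315,170,80,120,400,600),r(s,270,140,100,150,400,600)]))
"
```

```text
twist 0.1 off [ -2.4   0.9 135.1] now [0.4347 0.0073 0.1881] F [ 0.7 -1.   0.9] open 0.298 t 21.1
```

View pics/crop6.png

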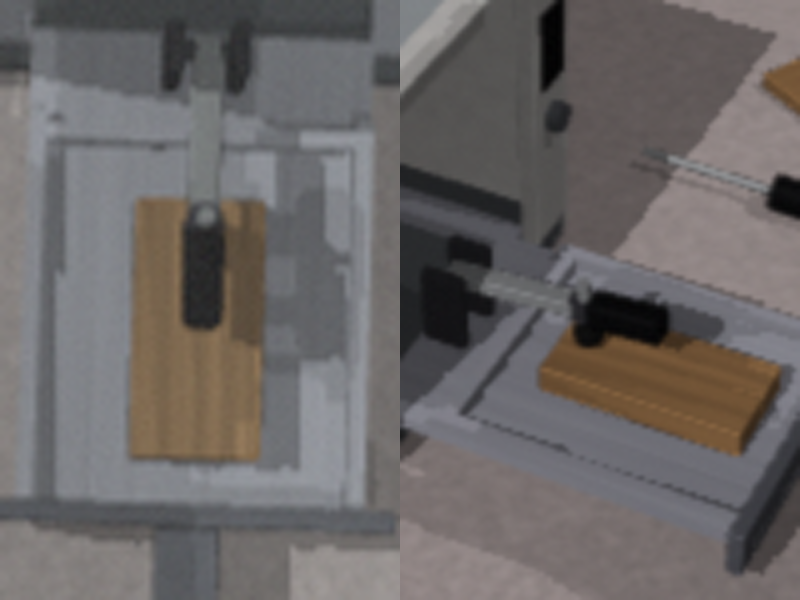

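The lever is down with its foot on the wood at (585,335), and the blank is still square and central. The tray crept in about 16 mm during the swing: the front panel moved from row 548 to 512 in the crop. So the fin is now at x ≈ 0.453.

Call:
arm_command:
  gripper: [0, 0, 0, 0, 0, 0, 0]
  offset:
    - [-19, 0.5, 0]
    - [0, 0, 40]
    - [0, 0, 40]
    - [0, 0, 35]
    - [0, 0, 20]
    - [0, 0, 0]
    - [0, 0, 0]
  twist: [0, 0, 0, 0, 0, 0, 0]

```text
time: 21.9
eef_pos: [0.4569, 0.0072, 0.0538]
orientation: [-0.0, 0.011, 1.0, 0.0]
contact_force: [0.2, -0.3, 0.5]
opening: 0.498
grasp_force: 0.0
```

Call:
arm_command:
  gripper: [-1, -1, -1, -1, -1, -1]
  offset:
    - [0, 0, 0]
    - [0, 0, 0]
    - [0, 0, 0]
    - [0, 0, 0]
    - [0, 0, 0]
    - [0, 0, 0]
  twist: [0, 0, 0, 0, 0, 0]
  force: 12

```text
time: 22.5
eef_pos: [0.4567, 0.0076, 0.054]
orientation: [0.0, 0.011, 1.0, 0.0]
contact_force: [-1.1, 2.7, 3.4]
opening: 0.128
grasp_force: 12.0
```

Call:
arm_command:
  gripper: [-1, -1, -1, -1, -1, -1, -1, -1]
  offset:
    - [-8, 0, 0]
    - [-14, 0, 0]
    - [-14, 0, 0]
    - [-14, 0, 0]
    - [-14, 0, 0]
    - [-14, 0, 0]
    - [-14, 0, 0]
    - [-14, 0, 0]
  twist: [0, 0, 0, 0, 0, 0, 0, 0]

```text
time: 23.3
eef_pos: [0.5628, 0.0048, 0.0538]
orientation: [-0.0, 0.011, 1.0, -0.0]
contact_force: [-3.1, -0.6, 6.6]
opening: 0.126
grasp_force: 12.0
```

Call:
arm_command:
  gripper: [-1, -1, -1, -1, -1, -1, -1, -1]
  offset:
    - [-14, 0, 0]
    - [-14, 0, 0]
    - [-14, 0, 0]
    - [-14, 0, 0]
    - [-14, 0, 0]
    - [-10, 0, 0]
    - [-5, 0, 0]
    - [0, 0, 0]
  twist: [0, 0, 0, 0, 0, 0, 0, 0]

```text
time: 24.1
eef_pos: [0.6483, 0.0024, 0.0539]
orientation: [0.001, 0.011, 1.0, -0.0]
contact_force: [1.1, -2.2, 3.6]
opening: 0.124
grasp_force: 12.0
```

Call:
arm_command:
  gripper: [-1, -1, -1, -1, -1]
  offset:
    - [-5, 0, 0]
    - [-4, 0, 0]
    - [-3, 0, 0]
    - [0, 0, 0]
    - [0, 0, 0]
  twist: [0, 0, 0, 0, 0]

```text
time: 24.6
eef_pos: [0.6596, 0.0022, 0.0539]
orientation: [0.001, 0.011, 1.0, -0.0]
contact_force: [1.2, -5.4, 2.9]
opening: 0.128
grasp_force: 12.0
```

Call:
arm_command:
  gripper: [-1, -1, -1, -1]
  offset:
    - [-3, 0, 0]
    - [-2, 0, 0]
    - [0, 0, 0]
    - [0, 0, 0]
  twist: [0, 0, 0, 0]

```text
time: 25.0
eef_pos: [0.6629, 0.0021, 0.0536]
orientation: [-0.001, 0.011, 1.0, -0.0]
contact_force: [-6.3, -4.5, 8.7]
opening: 0.128
grasp_force: 12.0
```

Call:
arm_command:
  gripper: [-1, -1, -1, -1]
  offset:
    - [-3, 0, 0]
    - [0, 0, 0]
    - [0, 0, 0]
    - [0, 0, 0]
  twist: [0, 0, 0, 0]

```text
time: 25.4
eef_pos: [0.6649, 0.002, 0.0531]
orientation: [-0.003, 0.011, 1.0, -0.0]
contact_force: [-10.1, -5.0, 9.5]
opening: 0.127
grasp_force: 12.0
```

Call:
arm_command:
  gripper: [-1, -1, -1, -1]
  offset:
    - [-3, 0, 0]
    - [0, 0, 0]
    - [0, 0, 0]
    - [0, 0, 0]
  twist: [0, 0, 0, 0]
  force: 25

```text
time: 25.8
eef_pos: [0.666, 0.002, 0.0528]
orientation: [-0.004, 0.011, 1.0, -0.0]
contact_force: [-19.2, -5.2, 13.6]
opening: 0.129
grasp_force: 25.0
```

Call:
arm_command:
  gripper: [-1, 0, 0, 0, 0, 0, 0, 0]
  offset:
    - [2, 0, 0]
    - [0, 0, 0]
    - [0, 0, 0]
    - [0, 0, 0]
    - [0, 0, -20]
    - [0, 0, -40]
    - [0, 0, -40]
    - [0, 0, -40]
  twist: [0, 0, 0, 0, 0, 0, 0, 0]

```text
time: 26.6
eef_pos: [0.668, 0.003, 0.1946]
orientation: [-0.0, 0.011, 1.0, 0.0]
contact_force: [0.4, -0.0, 0.1]
opening: 0.498
grasp_force: 0.0
```

Call:
arm_command:
  gripper: [0, 0, 0, 0, 0, 0, 0]
  offset:
    - [40, 0, -10]
    - [40, 0, 0]
    - [40, 0, 0]
    - [40, 0, 0]
    - [40, 0, 0]
    - [20, 0, 0]
    - [0, 0, 0]
  twist: [0, 0, 0, 0, 0, 0, 0]

```text
time: 27.3
eef_pos: [0.4468, 0.0079, 0.2037]
orientation: [0.0, 0.011, 1.0, 0.0]
contact_force: [1.0, 0.3, -0.2]
opening: 0.5
grasp_force: 0.0
```

```bash
python3 -c "
from h import *
go(.437,.0082,.053,88.6)
snap('top','top7');snap('side','side7')
t=cv2.imread('pics/top7.png');s=cv2.imread('pics/side7.png')
r=lambda a,x,y,w,h,W,H:cv2.resize(a[y:y+h,x:x+w],(W,H),interpolation=cv2.INTER_CUBIC)
cv2.imwrite('pics/crop7.png',np.hstack([r(t,290,30,150,225,400,600),r(s,130,80,240,360,400,600)]))
"
```

```text
twist 0.2 off [9.900e+00 1.000e-01 1.507e+02] now [0.4468 0.0079 0.2037] F [ 1.   0.3 -0.2] open 0.5 t 27.3
```

View pics/crop7.png

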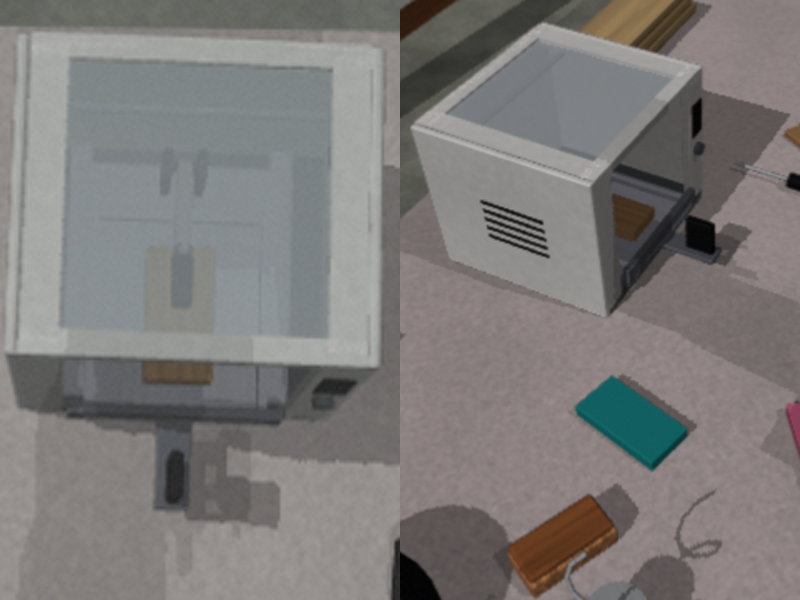

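The tray is home, with the lever lying on the blank through the clear top at (180,280). I'll check the fin's distance from the face, (175,450–505) in the crop, then hand in.

```bash
python3 - <<'E'
from h import *
k=150/400
a=atz("top7",290+175*k,30+450*k,.083);b=atz("top7",290+175*k,30+505*k,.083);print((a+b)/2, "vs out: .442, expect", .442+.225)
print(manip.job_done())
E
```

```text
[0.66101543 0.00378008 0.083     ] vs out: .442, expect 0.667
the job is handed in; nothing more can be done
None
```

I handed the job in: the tray is pushed home against its stop with the blank lengthways on the bed and clamped at about 9.5 N, but the tray crept in about 16 mm before clamping, and the last picture puts the handle about 6 mm short of fully home (rough reading).

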